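# Mix the screw-cap jar on the touch mixer

## Robot

A 7-joint arm with a two-finger parallel gripper is mounted at the origin on a cart in front of the work surface, level with it; the furniture and walls round the work are solid. World frame = base frame: x ahead of the robot, y to its left, z up, the work surface at z = 0. Lengths are in m, angles in rad, forces in N, time in s.
With the tool pointing down it reaches from about 0.35 to 0.9 m from the base axis. Payload 8.1 kg.
Tool frame: the origin (TCP) lies at the very end of the fingers, on their centre line; the grasp point (between the pads) lies 19 mm behind it (grip_point_offset is the z of the grasp point in the tool frame, in m); z points along the fingers, y is the direction in which the jaws open and shut (so a half turn about z gives the same grasp; the last joint's range is limited). The gripper opens to 85 mm and grips with 20 to 120 N. Pads are 22 mm wide; open, the fingers measure 114 mm over their backs; the gripper's body (76 mm by 85 mm) begins 54 mm behind the grasp point. The pads swing forward as they close: fully open they stand 13 mm farther back than shut.
Start: joints at [-0.103, 0.434, 0.025, 1.573, -0.012, 1.134, -0.075], TCP at [0.625, -0, 0.231] pointing down, gripper open.
Joint ranges: [-2.62, 2.62], [-0.44, 2.09], [-1.27, 1.32], [0.08, 2.57], [-1.32, 4.46], [0.12, 2], [-2.74, 2.74]. Speed limits (rad/s): [2.22, 2.22, 3.01, 3.01, 3.14, 3.14, 3.14].

## Interface

Orientations are given as a rotation vector (axis times angle).
In Python, from cell import * gives the robot as it stands. The module is installed in compiled form; this text tells all that it offers.
- The arm moves only by the tool carry_out, never from a script. Its argument "moves" is a list of rows, each a list of 7 numbers: the shift along the world's x, y, z in mm, then the turn, a rotation vector about the world's x, y, z in rad, then the opening, from -1 (shut) to 1 (fully open). In form: [[tx, ty, tz, ax, ay, az, jaw], ...]. A call has 1 to 20 rows; each row is the pose to reach, as a shift and turn from the pose measured when the call began; what a row does not reach only later rows make up. A row lasts 1/10 s, in which the tool goes at most 50 mm and 8.59 degrees, less where a joint would pass 70% of its speed; a pose out of reach is approached as far as the arm can. A call with a gripper value outside its range is refused whole. The fingers move at their own pace and stop on an object; the grip force is fixed at half the most. Time passes only in rows, so rows that repeat a pose let the fingers close. It gives the time, the measured TCP pose, the force and the opening at its end, in the units of the state.
- observe(): the state, without advancing time (a new reading comes with each control period).
- read_camera(name): name is "scene" or "side" or "wrist"; returns a dict with "image" (420x560x3 uint8, red, green, blue), "mtx" (3x3 intrinsics, pixels), "cam_to_world" (4x4, takes a point from camera to world coordinates). Camera axes: x right, y down, z forward; pixel columns grow to the right and rows downward; lengths in m; the calibration is good to about 2 mm. A picture is of the moment at which its call begins. There is no depth.
- close_job(): hands the job in, once; it reports no verdict.
The state is a dict: "time": time; "q": joint angles; "joint_velocities": joint speeds; "joint_torque": joint torques, N m; "eef_pos": TCP position; "orientation": TCP orientation; "force": force on the tool from outside, world axes, zero at the start; "wrist_torque": the same for the moment, N m; "finger_gap": finger opening in m.
Only numpy, scipy, OpenCV 4.12 (cv2) and the standard library are available. Lean on these libraries where they do the work, as an engineer would, in place of code of your own. Each camera call takes 0.05 s, during which the arm holds its last target.

## Task

Pick up the white screw-cap jar and, keeping hold of it upright, press it down on the middle of the touch mixer's round plate until the plate is fully down, and keep it down for about two seconds. Then stand the jar upright in the shallow metal tray and let go of it.

Things in the scene. Friction and masses are not known exactly. Their poses are not given: they have to be found in the camera images.
- jar: loose white jar with a wide ribbed screw cap, upright cylinder 51 mm across, 83 mm tall, about 0.1 kg, on the table at the robot's left; grip its sides from above, 40 to 55 mm over its foot. Origin: centre of its underside, z up its axis. Not wanted, 10 to 20 cm away: a narrow brown dropper bottle (33 x 102 mm tall) and a white bottle with a thin spout (46 x 113 mm tall).
- pad_top (a point): centre of the top face of the touch mixer's plate: level dark rubber disc, 80 mm across, that moves straight down. The mixer is a fixed white box, 130 x 130 mm, 55 mm high, with a dial and a switch, on the robot's right. The plate's top is 80 mm above the table when up, 68 mm when fully down. z up; the point moves with the plate.
- mixer_pad (a joint): how far the mixer's plate is pressed down, in m: 0 is up, 0.012 is fully down against its stop. A spring pushes it back up: about 2 N to start it moving, about 8 N to hold it fully down. The jar's own weight does not press it down.
- tray: shallow square tray of bare metal, 130 x 130 mm outside, 10 mm high, fixed to the table near the middle, beyond the toggle clamp as seen from the robot. Walls and floor are 3 mm thick. Origin: centre of its underside (3 mm below the inner floor); x and y run along its sides, z up.
Not all that is in view belongs to the job. What is shaped like the jar but purple or red is not meant.

How it is judged:
On the way:
1. the jar, held upright on the middle of the mixer's plate (centre within 15 mm, tilt under 10 degrees), has the plate fully down (to within 1.5 mm of its stop) for 1 s (value of joint mixer_pad above 0.0105 m and horizontal distance between jar and pad_top below 0.015 m and z of jar in the frame of pad_top between -0.004 and 0.004 m and angle between jar's own z axis and vertical below 0.175 rad and contact force between the fingers and jar above 1 N), for 1 s.
At the end, for the whole second after the job is handed in: The jar stands still and upright (within 6 degrees) on the tray's floor, its centre within 36 mm of the tray's centre along each side, and the mixer's plate is back up (within 3 mm) (x of jar in the frame of tray between -0.036 and 0.036 m and y of jar in the frame of tray between -0.036 and 0.036 m and z of jar in the frame of tray between 0 and 0.006 m and angle between jar's own z axis and vertical below 0.1 rad and linear speed of jar below 0.02 m/s and value of joint mixer_pad below 0.003 m); the robot touches nothing.
It also fails if it takes over 51 s, if anything falls off the work surface, if the arm or the gripper's body presses on something with over 40 N, if the wrist force passes 120 N, or if a joint passes its speed limit or range.

## Working session

There is one attempt and no reset: what is moved stays moved. The work goes in short steps, Python scripts to look and compute and a tool call to move; the robot and the scene stay as the last step left them, time stands still between calls to the robot, and variables do not carry over. Pictures are saved under pics/ and viewed, and the job is handed in when it is done.

Besides the shell and the picture viewer there is one more tool, called by a JSON object that holds its "name" and its "arguments". carry_out: Moves the arm, as the interface text tells. Its arguments: {"type":"object","properties":{"moves":{"type":"array"}},"required":["moves"]}

```bash
mkdir -p pics; python3 - <<'E'
from cell import *
import cv2
s=observe(); print(s['time'],s['eef_pos'],s['orientation'],s['finger_gap'],s['force'])
for n in ("scene","side"):
    c=read_camera(n); cv2.imwrite(f'pics/{n}0.png',c['image'][:,:,::-1]); print(n,c['mtx'],c['cam_to_world'])
E
```

```text
0.0 [ 6.24494556e-01 -8.67693037e-05  2.30535645e-01] [-2.22085363e+00 -2.22066015e+00  1.91837485e-03] 0.08524727398532315 [-0.44166637  0.69768732  0.03522316]
scene [[410.27615161   0.         269.68259107]
 [  0.         410.27615161 206.57151209]
 [  0.           0.           1.        ]] [[-0.69400668 -0.48675442  0.53049492  0.06349524]
 [-0.71973912  0.48765306 -0.4941357   0.50426206]
 [-0.01817474 -0.72475143 -0.68877068  0.77917638]
 [ 0.          0.          0.          1.        ]]
side [[464.84751642   0.         279.64058451]
 [  0.         464.84751642 212.49556793]
 [  0.           0.           1.        ]] [[-0.44406877  0.75719071 -0.47902521  1.20993224]
 [ 0.89589829  0.38299797 -0.22511956  0.31547214]
 [ 0.01300725 -0.52912643 -0.8484433   1.1727452 ]
 [ 0.          0.          0.          1.        ]]
```

View pics/scene0.png

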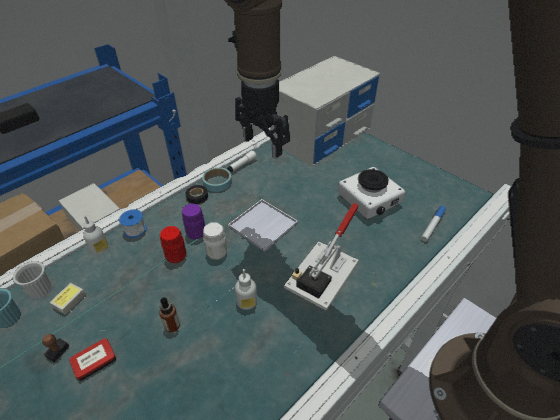

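View pics/side0.png

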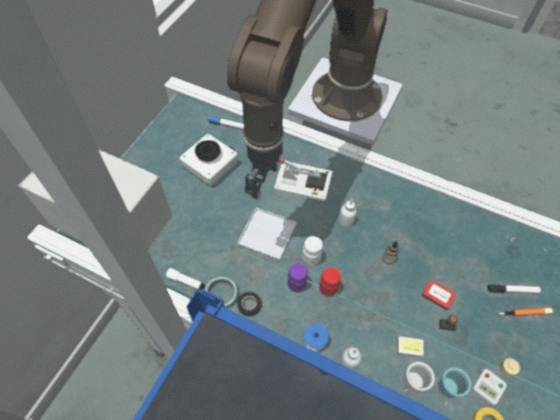

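In the scene view the jar candidates are white (215,240), purple (193,221) and red (173,245). The white spout bottle is at (245,290) and the brown dropper at (169,316). White (side view 313,250) fits the description, and I'll confirm it with crops.

```bash
python3 - <<'E'
import cv2,numpy as np
a=cv2.imread('pics/scene0.png'); b=cv2.imread('pics/side0.png')
r=lambda i,x,y,w,h:cv2.resize(i[y:y+h,x:x+w],(390,290),interpolation=cv2.INTER_CUBIC)
cv2.imwrite('pics/crop0.png',np.vstack([np.hstack([r(a,160,190,134,100),r(b,235,195,134,100)]),np.hstack([r(a,310,150,134,100),r(b,150,110,134,100)])]))
E
```

```text
(no output)
```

View pics/crop0.png

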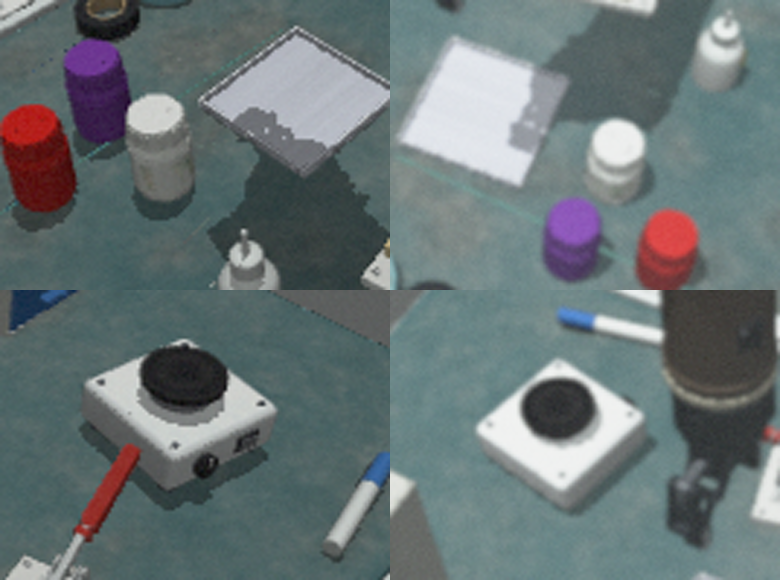

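```bash
cat > h.py <<'E'
import cv2,numpy as np
def ray(c,u,v,z):
    T=c['cam_to_world'];d=T[:3,:3]@np.linalg.inv(c['mtx'])@[u,v,1.];o=T[:3,3]
    return (o+d*(z-o[2])/d[2])[:2]
def proj(c,p):
    T=c['cam_to_world'];q=c['mtx']@(T[:3,:3].T@(np.array(p)-T[:3,3]));return q[:2]/q[2]
def big(m,seed):
    n,l,s,ce=cv2.connectedComponentsWithStats(m.astype(np.uint8),connectivity=4)
    k=l[seed[1],seed[0]]
    return (l==k).astype(np.uint8) if k else None
def hullpts(m):
    cs,_=cv2.findContours(m,cv2.RETR_EXTERNAL,cv2.CHAIN_APPROX_NONE)
    return max(cs,key=cv2.contourArea)
E
python3 - <<'E'
from cell import *
from h import *
for n,sj,sp,st in (("scene",(214,229),(373,180),(270,215)),("side",(313,245),(207,150),(260,230))):
    c=read_camera(n); im=c['image']; hsv=cv2.cvtColor(im,cv2.COLOR_RGB2HSV)
    S,V=hsv[...,1],hsv[...,2]
    m=big((S<50)&(V>105),sj); print(n,'jar bbox',cv2.boundingRect(m),m.sum())
    # silhouette centroid at half height
    M=cv2.moments(m,True); uv=M['m10']/M['m00'],M['m01']/M['m00']; print(' jar half', uv,ray(c,*uv,.0415))
    if m.sum()<3000:
        h=hullpts(m); 
    d=big((V<75),sp); d=cv2.morphologyEx(d,cv2.MORPH_OPEN,np.ones((7,7)))
    x,y,w,hh=cv2.boundingRect(d); print(' pad bbox',x,y,w,hh,ray(c,x+w/2-.5,y+hh/2-.5,.08)); M=cv2.moments(d,True);uv=M['m10']/M['m00'],M['m01']/M['m00'];print(' pad cent z.08/.075',uv,ray(c,*uv,.08),ray(c,*uv,.075))
    t=big((V>185)&(S<50),st); t=cv2.morphologyEx(t,cv2.MORPH_CLOSE,np.ones((5,5)))
    r=cv2.approxPolyDP(cv2.convexHull(hullpts(t)),6,True)[:,0]
    print(' tray',r.tolist(),[ray(c,*p,.003).round(4).tolist() for p in r])
    np.savez(f'{n}.npz',**c)
    o=im[:,:,::-1].copy(); 
    for mm,col in ((m,(0,255,0)),(d,(0,255,255)),(t,(255,0,255))): cv2.drawContours(o,[hullpts(mm)],-1,col,1)
    cv2.imwrite(f'pics/{n}1.png',cv2.resize(o[120:320,150:420],(780,578)))
E
```

```text
scene jar bbox (203, 212, 23, 46) 520
 jar half (214.12692307692308, 235.47884615384615) [0.65391179 0.1417973 ]
 pad bbox 359 170 29 22 [ 0.48114686 -0.25872946]
 pad cent z.08/.075 (372.82608695652175, 180.05293005671078) [ 0.48255382 -0.25991534] [ 0.48555062 -0.26538018]
 tray [[294, 222], [272, 240], [232, 226], [261, 203]] [[0.5734, -0.0569], [0.5688, 0.0285], [0.678, 0.0686], [0.6887, -0.0455]]
side jar bbox (27, 0, 533, 420) 100065
 jar half (334.2520561634937, 156.69610753010542) [0.31162548 0.0759936 ]
 pad bbox 197 142 22 18 [ 0.49381473 -0.26633325]
 pad cent z.08/.075 (207.38040345821327, 150.4063400576369) [ 0.49366621 -0.26684144] [ 0.49038884 -0.26950589]
 tray [[257, 208], [283, 219], [279, 258], [239, 243]] [[0.5658, -0.0622], [0.5652, 0.0239], [0.6846, 0.0701], [0.6934, -0.0527]]
```

View pics/scene1.png

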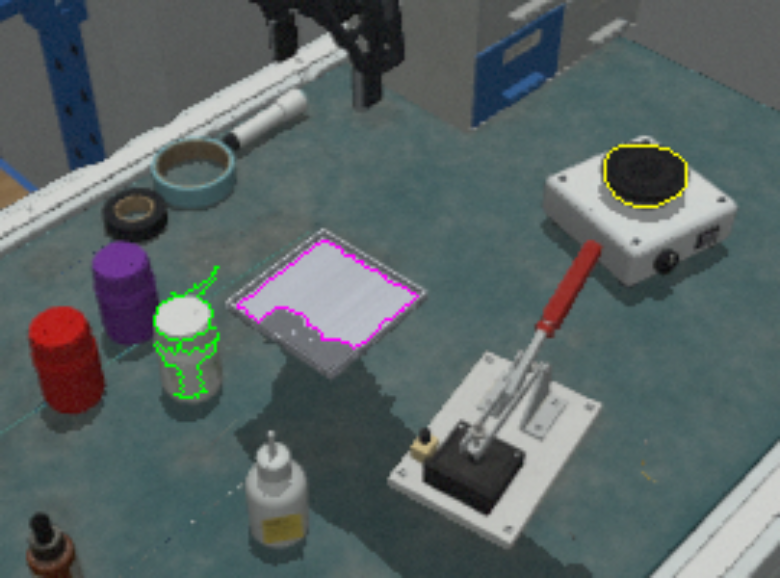

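View pics/side1.png

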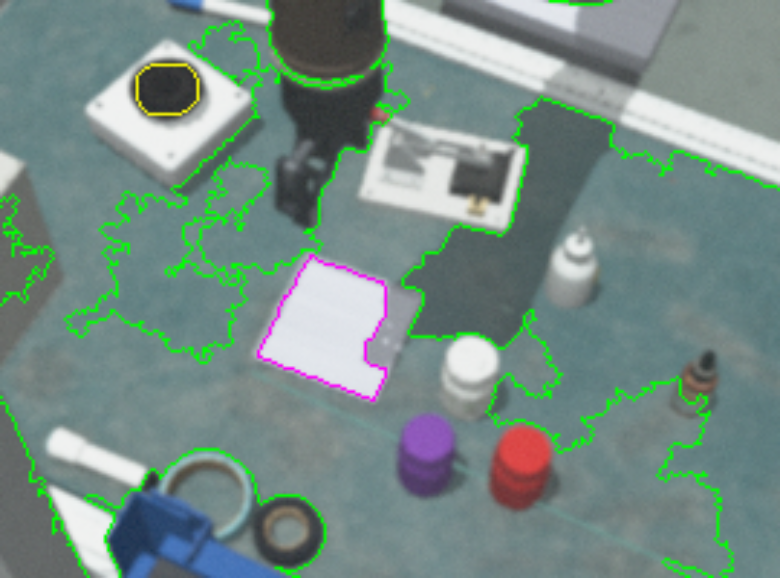

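```bash
python3 - <<'E'
from h import *
cs={n:dict(np.load(f'{n}.npz')) for n in ('scene','side')}
out=[]
for n,b,jb in (('scene',(345,160,60,45),(195,205,45,60)),('side',(175,130,60,45),(295,225,40,50))):
    c=cs[n];im=c['image'];x,y,w,h=b
    out.append(cv2.resize(im[y:y+h,x:x+w,::-1],(400,300),interpolation=cv2.INTER_NEAREST))
    G=cv2.cvtColor(im,cv2.COLOR_RGB2GRAY).astype(int);hs=cv2.cvtColor(im,cv2.COLOR_RGB2HSV)
    for th in (45,60,75,90,105):
        m=big(G<th,(x+w//2-2,y+18))
        if m is None: continue
        x0,y0,w0,h0=cv2.boundingRect(m); print(n,'pad',th,x0,y0,w0,h0)
    x,y,w,h=jb
    for th in (140,160,170,180,190,200,210):
        l=np.zeros_like(G,bool); l[y:y+h,x:x+w]=(G>th)[y:y+h,x:x+w]&(hs[...,1]<45)[y:y+h,x:x+w]
        m=big(l,(214,229) if n=='scene' else (313,243))
        if m is None: continue
        x0,y0,w0,h0=cv2.boundingRect(m);uv=(x0+w0/2-.5,y0+h0/2-.5);print(n,'cap',th,x0,y0,w0,h0,ray(c,*uv,.083))
    # expected size
    for nm,p,r in (('pad',(.487,-.262,.08),.04),('cap',(.645,.13,.083),.0255)):
        q=np.array([proj(c,(p[0]+r*np.cos(t),p[1]+r*np.sin(t),p[2])) for t in np.linspace(0,6.28,60)])
        print(n,nm,'expected size',np.ptp(q,axis=0))
cv2.imwrite('pics/pads.png',np.hstack(out))
E
```

```text
scene pad 45 359 170 29 21
scene pad 60 359 169 29 22
scene pad 75 359 169 29 23
scene pad 90 358 169 31 24
scene pad 105 0 0 560 420
scene cap 140 204 222 19 15 [0.6387202  0.15128221]
scene cap 160 204 223 19 13 [0.6387202  0.15128221]
scene cap 170 204 223 19 13 [0.6387202  0.15128221]
scene cap 180 204 223 19 13 [0.6387202  0.15128221]
scene cap 190 204 223 18 13 [0.63954895 0.15211271]
scene cap 200 205 223 17 13 [0.6387202  0.15128221]
scene pad expected size [30.83992805 19.374006  ]
scene cap expected size [21.54602884 15.44201583]
side pad 60 196 142 23 19
side pad 75 196 141 24 20
side pad 90 196 141 24 20
side pad 105 195 141 25 21
side cap 140 302 236 21 27 [0.6577901  0.15285227]
side cap 160 303 236 20 23 [0.65177363 0.15159145]
side cap 170 303 236 20 22 [0.6504137  0.15097964]
side cap 180 305 236 17 16 [0.64161866 0.1484791 ]
side cap 190 305 236 17 16 [0.64161866 0.1484791 ]
side cap 200 305 237 17 15 [0.64298954 0.1490949 ]
side cap 210 305 237 17 15 [0.64298954 0.1490949 ]
side pad expected size [26.60065111 20.57680983]
side cap expected size [19.14756103 16.89517805]
```

View pics/pads.png

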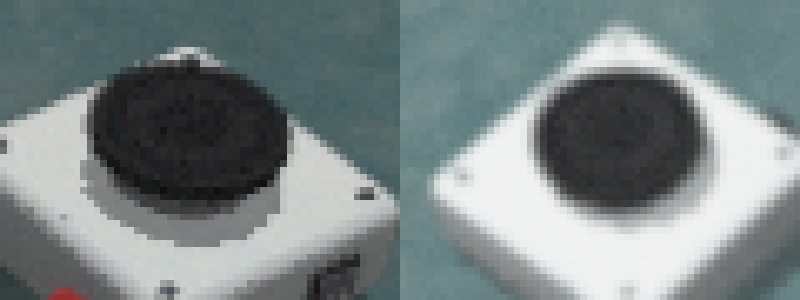

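```bash
python3 - <<'E'
from h import *
cs={n:dict(np.load(f'{n}.npz')) for n in ('scene','side')}
def tri(a,b):
    P=[c['mtx']@np.linalg.inv(c['cam_to_world'])[:3] for c in (cs['scene'],cs['side'])]
    X=cv2.triangulatePoints(P[0],P[1],np.array(a,float),np.array(b,float)).ravel();return X[:3]/X[3]
print('pad',ray(cs['scene'],373,178.4,.08),ray(cs['side'],207.5,150.5,.08),tri((373,178.4),(207.5,150.5)))
print('cap',tri((213,229),(313,243.7)),ray(cs['scene'],213,229,.083),ray(cs['side'],313,243.7,.083))
# tray outer corners: crop px -> image
sc=[(323,229),(428,293),(331,376),(226,302)]; si=[(310,254),(422,296),(378,402),(258,355)]
for n,pts in (('scene',sc),('side',si)):
    p=np.array([ray(cs[n],150+x/2.889-.3,120+y/2.89-.3,.01) for x,y in pts]);print(n,p.round(3).tolist(),p.mean(0),np.linalg.norm(p-np.roll(p,1,0),axis=1))
# neighbours
for n,pts in (('scene',{'purple':(123,262),'red':(60,328)}),('side',{'purple':(427,436),'red':(523,450)})):
    for k,(x,y) in pts.items(): print(n,k,ray(cs[n],150+x/2.889,120+y/2.89,.083))
E
```

```text
pad [ 0.4862609  -0.26583905] [ 0.49381473 -0.26633325] [ 0.48951506 -0.27024514  0.07449087]
cap [0.64098929 0.1489618  0.08023736] [0.6387202  0.15128221] [0.64216722 0.14872552]
scene [[0.694, -0.053], [0.564, -0.061], [0.555, 0.069], [0.685, 0.076]] [0.62442636 0.00754446] [0.12904584 0.1304872  0.13031287 0.13063555]
side [[0.568, -0.061], [0.562, 0.064], [0.688, 0.076], [0.695, -0.051]] [0.62836217 0.00706656] [0.12710819 0.12429139 0.12685542 0.12784199]
scene purple [0.72298801 0.14840862]
scene red [0.69682432 0.22975569]
side purple [0.73167036 0.14620769]
side red [0.70576994 0.22773033]
```

{"name": "carry_out", "arguments": {"moves": [[16, 150, -10, 0, 0, 1.57, 1], [16, 150, -10, 0, 0, 1.57, 1], [16, 150, -10, 0, 0, 1.57, 1], [16, 150, -10, 0, 0, 1.57, 1], [16, 150, -10, 0, 0, 1.57, 1], [16, 150, -10, 0, 0, 1.57, 1], [16, 150, -10, 0, 0, 1.57, 1], [16, 150, -10, 0, 0, 1.57, 1], [16, 150, -10, 0, 0, 1.57, 1], [16, 150, -10, 0, 0, 1.57, 1], [16, 150, -10, 0, 0, 1.57, 1], [16, 150, -10, 0, 0, 1.57, 1], [16, 150, -10, 0, 0, 1.57, 1], [16, 150, -10, 0, 0, 1.57, 1]]}}

```text
time: 1.6
eef_pos: [0.6407, 0.15, 0.2207]
orientation: [-0.004, -3.142, 0.002]
force: [1.1, 0.3, -0.4]
finger_gap: 0.0854
```

```bash
python3 - <<'E'
from cell import *
from h import *
s=observe(); print(s['time'],s['eef_pos'],s['orientation'],s['q'])
for n in ('wrist','scene'):
    c=read_camera(n); np.savez(n+'2.npz',**c); cv2.imwrite(f'pics/{n}2.png',c['image'][:,:,::-1])
    print(n,proj(c,(.641,.15,.083)),proj(c,(.49,-.266,.08)))
E
```

```text
1.6 [0.64065519 0.14996385 0.22074875] [-4.20086375e-03 -3.14154836e+00  1.67441553e-03] [-0.08127867  0.52704677 -0.36037007  1.47369008  0.19435647  1.17647829
  1.09642854]
wrist [277.3440424  193.04690326] [-277.47218866   -1.50361652]
scene [212.82720384 228.21621715] [371.86969112 177.7377759 ]
```

View pics/wrist2.png

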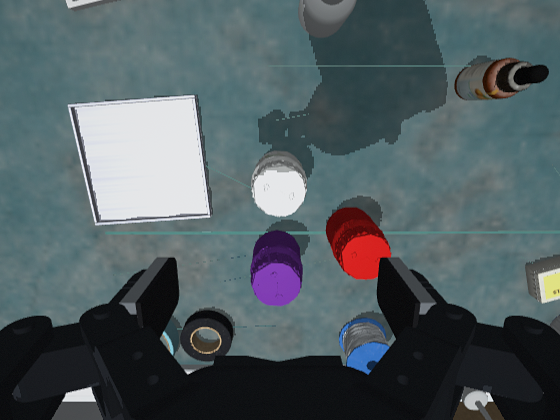

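View pics/scene2.png

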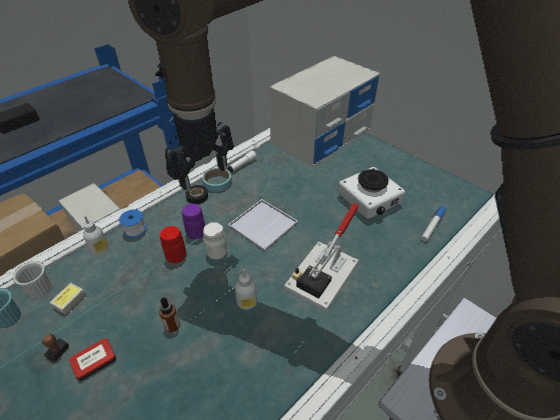

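The wrist view shows the white jar's cap at about (279,190), purple at (276,282), red at (366,255), and the tray centre at (140,160). I'll refine the positions from this view.

```bash
python3 - <<'E'
from h import *
c=dict(np.load('wrist2.npz'));im=c['image'];G=cv2.cvtColor(im,cv2.COLOR_RGB2GRAY)
print(c['cam_to_world'][:3,3])
for th in (190,215,235):
    m=big(G>th,(279,192));h=hullpts(m);(u,v),r=cv2.minEnclosingCircle(h);x0,y0,w,hh=cv2.boundingRect(m)
    print(th,(u,v),r,(x0,y0,w,hh),ray(c,u,v,.083))
q=[proj(c,(.641+.0255*np.cos(t),.15+.0255*np.sin(t),.083)) for t in np.linspace(0,6.28,60)];print('exp',np.ptp(q,axis=0))
m=big(G>150,(140,160));m=cv2.morphologyEx(m,cv2.MORPH_CLOSE,np.ones((5,5)))
r=cv2.approxPolyDP(cv2.convexHull(hullpts(m)),8,True)[:,0]
p=np.array([ray(c,*x,.01) for x in r]);print(r.tolist(),p.round(4).tolist(),p.mean(0),np.linalg.norm(p-np.roll(p,1,0),axis=1))
print('spout bottle foot-ish',ray(c,325,25,.02), ray(c,328,15,.08))
E
```

```text
[0.57183283 0.15047886 0.36386581]
190 (278.98638916015625, 189.99659729003906) 26.409622192382812 (254, 170, 52, 47) [0.63830437 0.15142213]
215 (278.6059265136719, 191.1947021484375) 25.934709548950195 (254, 171, 51, 45) [0.6393623  0.15109222]Traceback (most recent call last):
  File "<stdin>", line 5, in <module>
  File "h.py", line 13, in hullpts
    return max(cs,key=cv2.contourArea)
ValueError: max() iterable argument is empty
```

{"name": "carry_out", "arguments": {"moves": [[0, 1, -40, 0, 0, 0, 1], [0, 1, -80, 0, 0, 0, 1], [0, 1, -110, 0, 0, 0, 1], [0, 1, -135, 0, 0, 0, 1], [0, 1, -160, 0, 0, 0, 1], [0, 1, -180, 0, 0, 0, 1], [0, 1, -193, 0, 0, 0, 1], [0, 1, -193, 0, 0, 0, 1], [0, 1, -193, 0, 0, 0, 1]]}}

```text
time: 2.6
eef_pos: [0.6411, 0.1513, 0.0284]
orientation: [0.003, 3.141, -0.001]
force: [0.5, 0.4, 1.0]
finger_gap: 0.0857
```

```bash
python3 - <<'E'
from cell import *
from h import *
s=observe(); print(s['time'],s['eef_pos'],s['force'])
a=[read_camera(n) for n in ('wrist','scene')]
i=[x['image'][:,:,::-1] for x in a]
cv2.imwrite('pics/g3.png',np.hstack([cv2.resize(i[0],(400,300)),cv2.resize(i[1][160:280,140:300],(400,300))]))
E
```

```text
2.6 [0.64105595 0.15130521 0.02842477] [0.48369676 0.44153726 1.00612964]
```

View pics/g3.png

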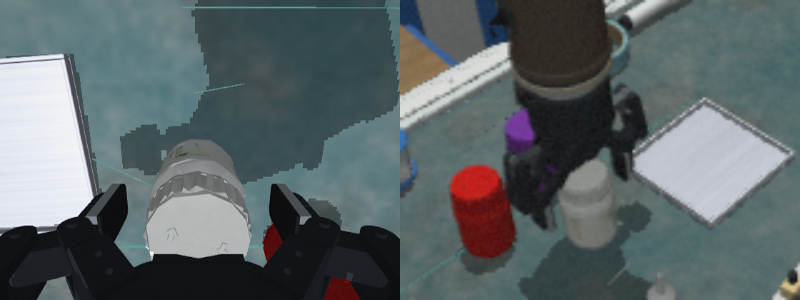

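The jar sits centred between the fingers, at about (198,215) in the left panel. I'll close on it and lift.

{"name": "carry_out", "arguments": {"moves": [[0, 0, 0, 0, 0, 0, -1], [0, 0, 0, 0, 0, 0, -1], [0, 0, 0, 0, 0, 0, -1], [0, 0, 0, 0, 0, 0, -1], [0, 0, 0, 0, 0, 0, -1], [0, 0, 0, 0, 0, 0, -1], [0, 0, 0, 0, 0, 0, -1], [0, 0, 0, 0, 0, 0, -1], [0, 0, 20, 0, 0, 0, -1], [0, 0, 50, 0, 0, 0, -1], [0, 0, 90, 0, 0, 0, -1], [0, 0, 130, 0, 0, 0, -1], [0, 0, 150, 0, 0, 0, -1], [0, 0, 150, 0, 0, 0, -1], [0, 0, 150, 0, 0, 0, -1]]}}

```text
time: 4.2
eef_pos: [0.6414, 0.1512, 0.1791]
orientation: [0.003, 3.139, -0.001]
force: [0.2, -0.6, -1.6]
finger_gap: 0.0484
```

```bash
python3 - <<'E'
from cell import *
from h import *
s=observe(); print(s['time'],s['eef_pos'],s['force'],s['finger_gap'])
a=[read_camera(n) for n in ('wrist','side')]
i=[x['image'][:,:,::-1] for x in a]
print(a[0]['cam_to_world'][:3,3])
for k,x in enumerate(('wrist','side')): np.savez(x+'4.npz',**a[k])
cv2.imwrite('pics/g4.png',np.hstack([cv2.resize(i[0],(400,300)),cv2.resize(i[1][150:270,240:400],(400,300))]))
E
```

```text
4.2 [0.64140465 0.15122274 0.17913809] [ 0.17919728 -0.61885677 -1.56243214] 0.0484349552342566
[0.57225933 0.15167093 0.32211255]
```

View pics/g4.png

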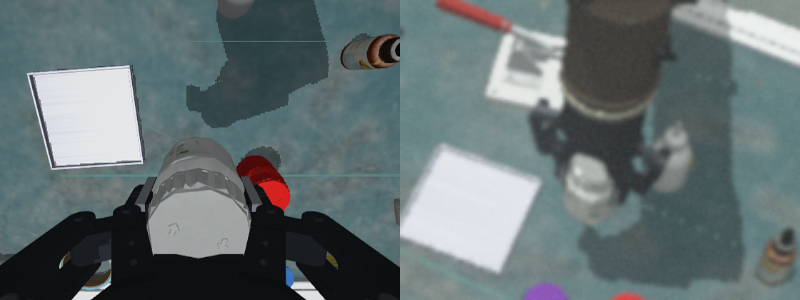

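```bash
python3 - <<'E'
from h import *
c=dict(np.load('scene.npz'));s=dict(np.load('side.npz'))
print('cabinet base',ray(c,317,161,0),ray(c,372,130,0))
P=[k['mtx']@np.linalg.inv(k['cam_to_world'])[:3] for k in (c,s)]
for a,b in (((352,209),(281,161)),):
    X=cv2.triangulatePoints(P[0],P[1],np.array(a,float),np.array(b,float)).ravel();print('handle tip',X[:3]/X[3])
E
```

```text
cabinet base [ 0.70755407 -0.30165215] [ 0.68939423 -0.563387  ]
handle tip [ 0.4361988  -0.06331077  0.11420291]
```

{"name": "carry_out", "arguments": {"moves": [[-10, -40, 20, 0, 0, 0, -1], [-20, -80, 30, 0, 0, 0, -1], [-30, -120, 30, 0, 0, 0, -1], [-40, -165, 30, 0, 0, 0, -1], [-45, -210, 30, 0, 0, 0, -1], [-55, -255, 30, 0, 0, 0, -1], [-65, -300, 30, 0, 0, 0, -1], [-75, -340, 30, 0, 0, 0, -1], [-82, -375, 30, 0, 0, 0, -1], [-88, -400, 30, 0, 0, 0, -1], [-91, -417, 30, 0, 0, 0, -1], [-91, -417, 30, 0, 0, 0, -1], [-91, -417, 30, 0, 0, 0, -1], [-91, -417, 30, 0, 0, 0, -1]]}}

```text
time: 5.7
eef_pos: [0.5503, -0.2638, 0.2074]
orientation: [0.001, -3.141, 0.0]
force: [0.1, 0.3, -0.3]
finger_gap: 0.0482
```

```bash
python3 - <<'E'
from cell import *
from h import *
s=observe(); print(s['time'],s['eef_pos'],s['force'],s['finger_gap'])
c=read_camera('wrist'); np.savez('wrist5.npz',**c); im=c['image']
print(c['cam_to_world'][:3,3])
cv2.imwrite('pics/g5.png',im[:,:,::-1])
print(proj(c,(.49,-.266,.08)))
E
```

```text
5.7 [ 0.55034181 -0.26384997  0.20741594] [ 0.09316826  0.27735701 -0.33423893] 0.0482125135896709
[ 0.48155029 -0.26367267  0.35054262]
[274.2992121  121.00420702]
```

View pics/g5.png

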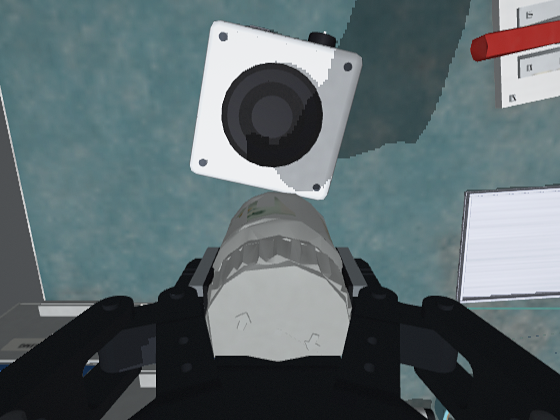

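```bash
python3 - <<'E'
from h import *
c=dict(np.load('wrist5.npz'));G=cv2.cvtColor(c['image'],cv2.COLOR_RGB2GRAY)
for th in (60,80):
    m=big(G<th,(260,110));
    m=cv2.morphologyEx(m,cv2.MORPH_OPEN,np.ones((15,15)));h=hullpts(m);(u,v),r=cv2.minEnclosingCircle(h)
    print(th,u,v,r,cv2.boundingRect(m),ray(c,u,v,.08),'mm radius',np.linalg.norm(ray(c,u+r,v,.08)-ray(c,u,v,.08)))
p=np.array([ray(c,*x,.055) for x in [(213,17),(364,56),(329,199),(190,169)]]);print('box',p.mean(0),np.linalg.norm(p-np.roll(p,1,0),axis=1))
# jar: expected silhouette with jar axis at TCP
z=.2074-.0284
for o in (0,-.005,.005):
    print(o,[proj(c,(.5503+o+.0255*np.cos(t),-.2638,z)).round(1).tolist() for t in (np.pi,)],proj(c,(.5503+o-.0225,-.2638,z+0)).round(1))
# tray
m=big(G>150,(520,240))
E
```

```text
Traceback (most recent call last):
cv2.error: OpenCV(4.12.0) /io/opencv/modules/imgproc/src/morph.dispatch.cpp:1178: error: (-215:Assertion failed) !_src.empty() in function 'morphologyEx'
```

```bash
python3 - <<'E'
from h import *
c=dict(np.load('wrist5.npz'));G=cv2.cvtColor(c['image'],cv2.COLOR_RGB2GRAY)
print(G[110,200:350:6])
for th in (75,90,105):
    k=G<th; k[:,:205]=0;k[:, 340:]=0;k[:55]=0;k[172:]=0
    m=cv2.morphologyEx(k.astype(np.uint8),cv2.MORPH_CLOSE,np.ones((5,5)));m=cv2.morphologyEx(m,cv2.MORPH_OPEN,np.ones((21,21)));h=hullpts(m);(u,v),r=cv2.minEnclosingCircle(h)
    print(th,u,v,r,cv2.boundingRect(m),ray(c,u,v,.08),'radius',np.linalg.norm(ray(c,u+r,v,.08)-ray(c,u,v,.08)))
p=np.array([ray(c,*x,.055) for x in [(213,17),(364,56),(329,199),(190,169)]]);print('box',p.mean(0),np.linalg.norm(p-np.roll(p,1,0),axis=1))
z=.2074-.0284
for o in (0,-.005,.005):
    print(o,proj(c,(.5503+o-.0255,-.2638,z)).round(1),proj(c,(.5503+o-.0225,-.2638,z)).round(1))
E
```

```text
[233 239 238 239  43  60  61  41  41  61  60  58  58  58  57  56  42  26
  28  28  25 174 172 173 162]
75 272.21429443359375 114.5 51.95621871948242 (223, 64, 99, 102) [ 0.48507488 -0.26761234] radius 0.040510591870405135
90 271.5 114.5 52.17768096923828 (223, 64, 99, 102) [ 0.4850748  -0.26816923] radius 0.04068319382188604
105 271.2286682128906 114.63140106201172 52.21739196777344 (223, 64, 99, 102) [ 0.48517377 -0.26838128] radius 0.040718296262076965
box [ 0.48556796 -0.26633519] [0.12431561 0.12482157 0.12277019 0.12779878]
0 [277. 195.] [277.1 200.5]
-0.005 [277.  185.7] [277.  191.3]
0.005 [277.1 204.1] [277.1 209.5]
```

{"name": "carry_out", "arguments": {"moves": [[-30, -2, -20, 0, 0, 0, -1], [-63, -3, -40, 0, 0, 0, -1], [-63, -3, -65, 0, 0, 0, -1], [-63, -3, -80, 0, 0, 0, -1], [-63, -3, -90, 0, 0, 0, -1], [-63, -3, -93, 0, 0, 0, -1], [-63, -3, -93, 0, 0, 0, -1], [-63, -3, -93, 0, 0, 0, -1]]}}

```text
time: 6.55
eef_pos: [0.4881, -0.2669, 0.1153]
orientation: [-0.002, 3.141, -0.001]
force: [0.8, -0.6, -0.8]
finger_gap: 0.0481
```

```bash
python3 - <<'E'
from cell import *
from h import *
s=observe(); print(s['time'],s['eef_pos'],s['orientation'],s['force'],s['finger_gap'])
i=[read_camera(n)['image'][:,:,::-1] for n in ('scene','side')]
cv2.imwrite('pics/g6.png',np.hstack([cv2.resize(i[0][130:250,300:460],(400,300),interpolation=2),cv2.resize(i[1][90:210,130:290],(400,300),interpolation=2)]))
E
```

```text
6.55 [ 0.48809872 -0.26687398  0.11525368] [-1.88506002e-03  3.14067110e+00 -1.09394040e-03] [ 0.83823764 -0.63997696 -0.84640986] 0.04814989105777867
```

View pics/g6.png

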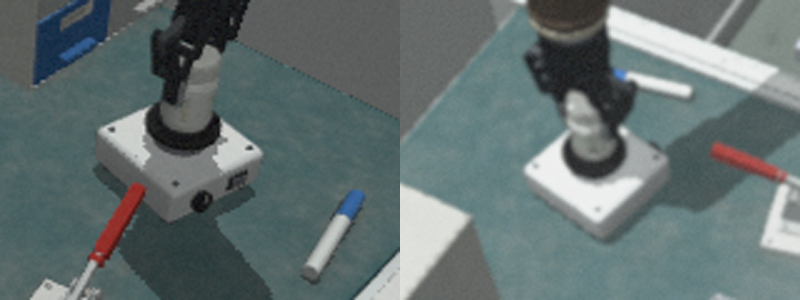

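The jar is centred over the plate in both views, at about (185,120) and (593,150). I'll press in stages and check the force.

{"name": "carry_out", "arguments": {"moves": [[-1, 0, -5, 0, 0, 0, -1], [-1, 0, -9, 0, 0, 0, -1], [-1, 0, -12, 0, 0, 0, -1], [-1, 0, -15, 0, 0, 0, -1], [-1, 0, -15, 0, 0, 0, -1], [-1, 0, -15, 0, 0, 0, -1]]}}

```text
time: 7.25
eef_pos: [0.4876, -0.2673, 0.1007]
orientation: [-0.001, 3.139, -0.002]
force: [0.5, -0.6, 6.5]
finger_gap: 0.0485
```

{"name": "carry_out", "arguments": {"moves": [[0, 0, -2, 0, 0, 0, -1], [0, 0, -4, 0, 0, 0, -1], [0, 0, -4, 0, 0, 0, -1], [0, 0, -4, 0, 0, 0, -1]]}}

```text
time: 7.65
eef_pos: [0.488, -0.2674, 0.0982]
orientation: [-0.001, 3.138, -0.003]
force: [-5.8, 2.3, 21.4]
finger_gap: 0.0482
```

{"name": "carry_out", "arguments": {"moves": [[0, 0, -2, 0, 0, 0, -1], [0, 0, -2, 0, 0, 0, -1], [0, 0, -2, 0, 0, 0, -1], [0, 0, -2, 0, 0, 0, -1]]}}

```text
time: 8.05
eef_pos: [0.4881, -0.2674, 0.0981]
orientation: [-0.001, 3.138, -0.005]
force: [-6.8, 2.9, 27.1]
finger_gap: 0.0482
```

```bash
python3 - <<'E'
from cell import *
from h import *
s=observe(); print(s['time'],s['eef_pos'],s['orientation'],s['force'],s['finger_gap'])
c=[read_camera(n) for n in ('scene','side')]
i=[x['image'][:,:,::-1] for x in c]
cv2.imwrite('pics/g7.png',np.hstack([cv2.resize(i[0][130:250,300:460],(400,300),interpolation=2),cv2.resize(i[1][90:210,130:290],(400,300),interpolation=2)]))
E
```

```text
8.05 [ 0.48808053 -0.26739797  0.09811244] [-9.53582554e-04  3.13776880e+00 -4.71200590e-03] [-6.7805957   2.88555971 27.07576305] 0.04818450959815784
```

View pics/g7.png

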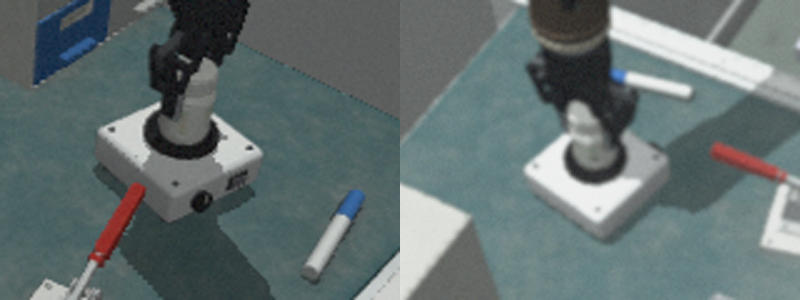

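The plate is visibly lower, and the force rose from 21 to 27 N with no further travel, so it is on its stop. I'll hold it there.

{"name": "carry_out", "arguments": {"moves": [[0, 0, -1, 0, 0, 0, -1], [0, 0, -1, 0, 0, 0, -1], [0, 0, -1, 0, 0, 0, -1], [0, 0, -1, 0, 0, 0, -1], [0, 0, -1, 0, 0, 0, -1], [0, 0, -1, 0, 0, 0, -1], [0, 0, -1, 0, 0, 0, -1], [0, 0, -1, 0, 0, 0, -1], [0, 0, -1, 0, 0, 0, -1], [0, 0, -1, 0, 0, 0, -1], [0, 0, -1, 0, 0, 0, -1], [0, 0, -1, 0, 0, 0, -1], [0, 0, -1, 0, 0, 0, -1], [0, 0, -1, 0, 0, 0, -1], [0, 0, -1, 0, 0, 0, -1], [0, 0, -1, 0, 0, 0, -1], [0, 0, -1, 0, 0, 0, -1], [0, 0, -1, 0, 0, 0, -1]]}}

```text
time: 9.95
eef_pos: [0.488, -0.2673, 0.0983]
orientation: [-0.001, 3.138, -0.005]
force: [-4.6, 2.2, 17.7]
finger_gap: 0.0481
```

{"name": "carry_out", "arguments": {"moves": [[0, 0, 10, 0, 0, 0, -1], [0, 0, 30, 0, 0, 0, -1], [0, 0, 60, 0, 0, 0, -1], [0, 0, 90, 0, 0, 0, -1], [15, 25, 105, 0, 0, 0, -1], [35, 60, 110, 0, 0, 0, -1], [50, 100, 110, 0, 0, 0, -1], [70, 140, 110, 0, 0, 0, -1], [90, 180, 110, 0, 0, 0, -1], [110, 220, 110, 0, 0, 0, -1], [130, 255, 110, 0, 0, 0, -1], [138, 274, 110, 0, 0, 0, -1], [138, 274, 100, 0, 0, 0, -1], [138, 274, 80, 0, 0, 0, -1], [138, 274, 60, 0, 0, 0, -1], [138, 274, 40, 0, 0, 0, -1], [138, 274, 20, 0, 0, 0, -1], [138, 274, 0, 0, 0, 0, -1], [138, 274, -20, 0, 0, 0, -1], [138, 274, -20, 0, 0, 0, -1]]}}

```text
time: 11.95
eef_pos: [0.6231, 0.0049, 0.0749]
orientation: [-0.001, -3.139, 0.007]
force: [0.2, 0.2, -0.7]
finger_gap: 0.0479
```

```bash
python3 - <<'E'
from cell import *
from h import *
s=observe(); print(s['time'],s['eef_pos'],s['orientation'],s['force'],s['finger_gap'])
c=[read_camera(n) for n in ('scene','side','wrist')]
i=[x['image'][:,:,::-1] for x in c]
r=lambda a:cv2.resize(a,(400,300),interpolation=2)
cv2.imwrite('pics/g8.png',np.vstack([np.hstack([r(i[0][160:280,200:360]),r(i[1][180:300,200:360])]),np.hstack([r(i[2]),r(i[0][130:250,300:460])])]))
E
```

```text
11.95 [0.62310523 0.0049492  0.07485392] [-8.07595448e-04 -3.13910093e+00  7.23788865e-03] [ 0.16379499  0.16485864 -0.67392204] 0.04790566159516874
```

View pics/g8.png

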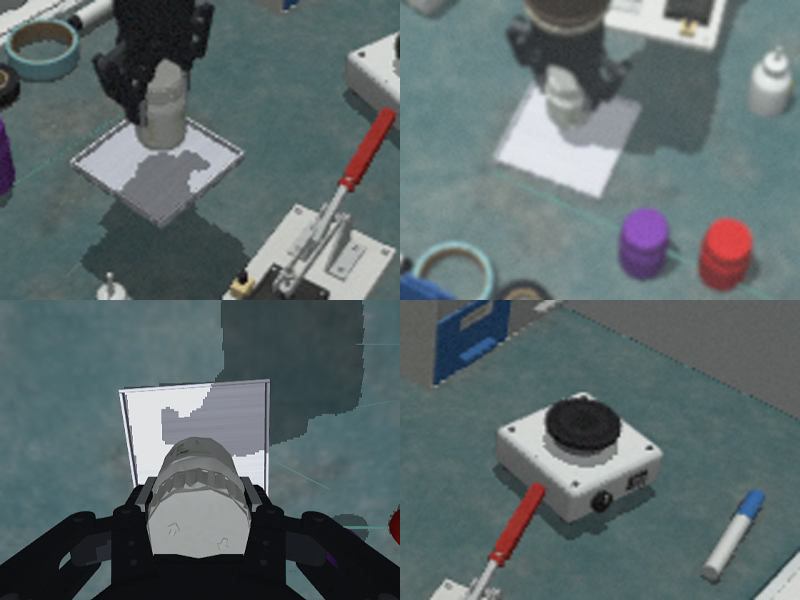

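The plate is back up, and the jar hangs over the middle of the tray. I'll lower it until it touches.

{"name": "carry_out", "arguments": {"moves": [[3, 2, -15, 0, 0, 0, -1], [3, 2, -30, 0, 0, 0, -1], [3, 2, -36, 0, 0, 0, -1], [3, 2, -40, 0, 0, 0, -1], [3, 2, -40, 0, 0, 0, -1], [3, 2, -40, 0, 0, 0, -1]]}}

```text
time: 12.7
eef_pos: [0.6292, 0.0082, 0.0389]
orientation: [0.0, 3.137, -0.006]
force: [1.0, 0.1, -0.2]
finger_gap: 0.0481
```

{"name": "carry_out", "arguments": {"moves": [[-2, 0, -2, 0, 0, 0, -1], [-2, 0, -4, 0, 0, 0, -1], [-2, 0, -4, 0, 0, 0, -1], [-2, 0, -4, 0, 0, 0, -1]]}}

```text
time: 13.1
eef_pos: [0.6273, 0.0081, 0.035]
orientation: [0.0, 3.137, -0.006]
force: [-0.1, 0.6, -0.5]
finger_gap: 0.048
```

{"name": "carry_out", "arguments": {"moves": [[0, 0, -1, 0, 0, 0, -1], [0, 0, -2, 0, 0, 0, -1], [0, 0, -2, 0, 0, 0, -1]]}}

```text
time: 13.4
eef_pos: [0.6276, 0.0081, 0.0335]
orientation: [0.0, 3.136, -0.006]
force: [-1.6, -1.2, 4.8]
finger_gap: 0.0481
```

It has touched the floor (4.8 N at TCP z 0.0335, which matches a 3 mm floor). I'll release and retreat.

{"name": "carry_out", "arguments": {"moves": [[0, 0, 0, 0, 0, 0, 0.3], [0, 0, 0, 0, 0, 0, 0.5], [0, 0, 0, 0, 0, 0, 0.8], [0, 0, 0, 0, 0, 0, 1], [0, 0, 0, 0, 0, 0, 1], [0, 0, 0, 0, 0, 0, 1], [0, 0, 0, 0, 0, 0, 1], [0, 0, 0, 0, 0, 0, 1]]}}

```text
time: 14.2
eef_pos: [0.6275, 0.0081, 0.0335]
orientation: [0.0, 3.137, -0.006]
force: [-0.7, 0.1, 0.8]
finger_gap: 0.0857
```

{"name": "carry_out", "arguments": {"moves": [[0, 0, 10, 0, 0, 0, 1], [0, 0, 30, 0, 0, 0, 1], [0, 0, 60, 0, 0, 0, 1], [0, 0, 100, 0, 0, 0, 1], [0, 0, 150, 0, 0, 0, 1], [0, 0, 190, 0, 0, 0, 1], [0, 0, 200, 0, 0, 0, 1], [0, 0, 200, 0, 0, 0, 1]]}}

```text
time: 15.0
eef_pos: [0.6285, 0.0084, 0.2362]
orientation: [0.0, 3.132, -0.005]
force: [0.2, -0.8, -0.1]
finger_gap: 0.0854
```

```bash
python3 - <<'E'
from cell import *
from h import *
s=observe(); print(s['time'],s['eef_pos'],s['orientation'],s['force'],s['finger_gap'])
c=[read_camera(n) for n in ('scene','side','wrist')]
i=[x['image'][:,:,::-1] for x in c]
np.savez('wrist9.npz',**c[2])
r=lambda a:cv2.resize(a,(400,300),interpolation=2)
cv2.imwrite('pics/g9.png',np.vstack([np.hstack([r(i[0][160:280,200:360]),r(i[1][180:300,200:360])]),np.hstack([r(i[2]),r(i[0][130:250,300:460])])]))
for z in (.086,): print(proj(c[2],(.6275,.008,z))*400/560, proj(c[2],(.6275,.008,.003))*400/560)
E
```

```text
15.0 [0.6285154  0.00835426 0.23615477] [ 2.79474836e-04  3.13224260e+00 -5.43490379e-03] [ 0.24250019 -0.78564287 -0.11535558] 0.08535145828692389
[198.46464943 136.02089348] [198.5857699  123.62615884]
```

View pics/g9.png

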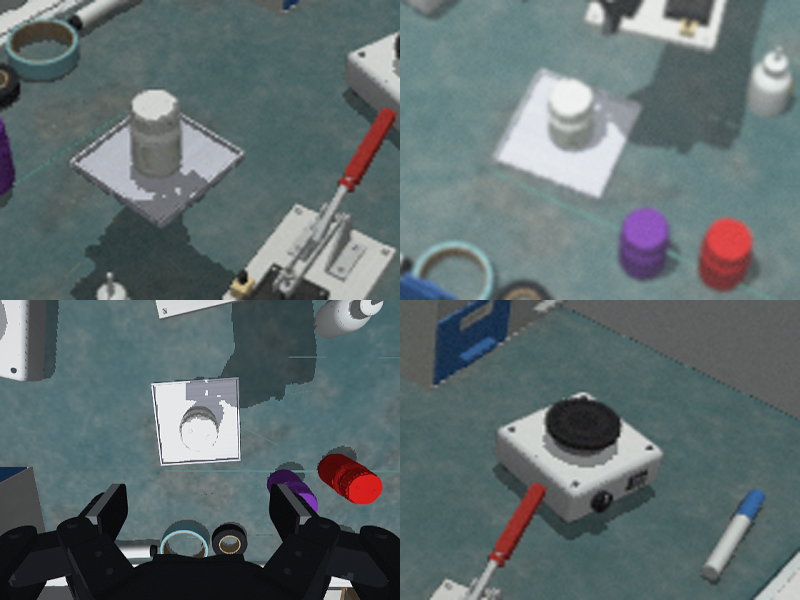

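The jar stands upright in the tray's middle: its cap is at (199,432) in the wrist panel, against (198,436) predicted. The gripper is clear and the plate is up, so I'll hand in.

```bash
python3 -c "
from cell import *
print(close_job())"
```

```text
the job is handed in; nothing more can be done
None
```

I gripped the white jar from above and pressed it on the middle of the mixer plate. The plate was on its stop for a little over 2 s, with 18–27 N of wrist force and no further travel. I then stood the jar in the tray, let go and backed off about 200 mm. The job was handed in at about 15 s of the 51 s allowed.

- **Last pictures:** the jar stood upright near the tray's centre, the plate was back up and the gripper was clear. The cap in the wrist view was within a few pixels of where I predicted it.
- **Disagreements:** the side camera put the plate's centre about 8 mm farther out in x than the scene and wrist cameras, so I went mostly by those two. At the stop the tool stood about 2 mm higher than I had worked out. That matches the calibration error or a small slip of the jar in the grip, and the tray touchdown height agreed with it.

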